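# Press a specimen tile flush to the stage fence with a spacer

## Robot

A 6-joint arm with a two-finger parallel gripper is mounted at the origin on the work surface. World frame = base frame: x ahead of the robot, y to its left, z up, the work surface at z = 0. Lengths are in m, angles in rad, forces in N, time in s.
With the tool pointing down it reaches from about 0.425 to 0.95 m from the base axis. Payload 3.5 kg.
Tool frame: the origin (TCP) lies midway between the tips of the shut fingers; the grasp point (between the pads) lies 19 mm behind it (ctrl.hold_point_z is the distance from the TCP to the grasp point, in m); z points along the fingers, y is the line along which they close (so a half turn about z gives the same grasp; the last joint's range is limited). The gripper opens to 85 mm and grips with 20 to 120 N. Pads are 22 mm wide; open, the fingers measure 114 mm over their backs; the gripper's body (76 mm by 85 mm) begins 54 mm behind the grasp point. The pads swing forward as they close: fully open they stand 13 mm farther back than shut.
Start: joints at [1.04, 0.286, 1.577, -0, 1.279, -0.15], TCP at [0.251, 0.627, 0.231] pointing down, gripper open.
Joint ranges: [-2.77, 2.77], [-0.9, 2.22], [0.21, 2.48], [-1.53, 4.67], [0.24, 2.81], [-2.84, 2.84]. Speed limits (rad/s): [2.79, 2.79, 3.14, 3.14, 3.14, 3.14].

## Interface

Orientations are given as a unit quaternion [x, y, z, w].
In Python, from plant import readout, cams, sign_off, ctrl gives the robot as it stands. The module is installed in compiled form; this text tells all that it offers.
- The arm moves only by the tool step_arm, never from a script. Its argument "increments" is a list of rows, each a list of 2 entries, a list of its own where there are three numbers: the shift along the world's x, y, z in mm, then the turn, a rotation vector about the world's x, y, z in rad. In form: [[[x, y, z], [rx, ry, rz]], ...]. A call has 1 to 8 rows; each row shifts and turns the commanded pose from where the row before left it; what a row does not reach is not made up. A row lasts 1/12 s, in which the tool goes at most 41.7 mm and 7.16 degrees, less where a joint would pass 70% of its speed; a pose out of reach is approached as far as the arm can. A call is refused whole if a number of a shift passes 41.7 or a number of a turn 0.125, either way. A call with a gripper value outside its range is refused whole. "fingers" is the opening, from -1 (shut) to 1 (fully open), set as the call begins (left out, the last holds). The fingers move at their own pace and stop on an object; "grip_force" is the grip in N (left out, the last holds). Time passes only in rows, so rows that do not move let the fingers close. It gives the time, the measured TCP pose, the force, the opening and the grip force at its end, in the units of the state.
- readout.get_state(): the state, without advancing time (a new reading comes with each control period).
- cams.read_camera(name): name is "scene" or "top"; returns the picture (400x640x3 uint8, red, green, blue); there is no depth.
- cams.get_calibration(name): a dict with "fx", "fy", "cx", "cy" (pixels), "eye" and "rotation" of the camera in the world. Camera axes: x right, y up, looking along -z (the intrinsics and any distortion apply to the point x, -y, -z); pixel columns grow to the right and rows downward; lengths in m; the calibration is good to about 2 mm. A picture is of the moment at which its call begins. get_calibration takes no time and is no camera call.
- sign_off(): hands the job in; it is judged then, once.
The state is a dict: "time": time; "qpos": joint angles; "dq": joint speeds; "joint_efforts": joint torques, N m; "eef_pos": TCP position; "tcp_rot": TCP orientation; "contact_force": force on the tool from outside, world axes, zero at the start; "wrist_torque": the same for the moment, N m; "opening": opening from 0.0 (shut) to 1.0 (fully open); "finger_force": force on a finger pad.
Only numpy, scipy, OpenCV 4.12 (cv2) and the standard library are available. Lean on these libraries where they do the work, as an engineer would, in place of code of your own. Each camera call takes 0.05 s, during which the arm holds its last target. There are 200 camera calls.

## Task

Stand the white tile upright on the raised bed of the stage, centred along the fence and close to it, and let go. Then slide the grey spacer from its rest all the way down between tile and stops, only on the side where the gap is wide enough (in front of the thinner stop), without bearing on the thicker stop. Push the tile flush against the fence with the spacer and finish holding it so, still gripping the spacer and pressing firmly (about 10 N), fingers off the tile and the jar, dish and box left alone.

Things in the scene. Friction and masses are not known exactly. Their poses are not given: they have to be found in the camera images.
- stage: Fixed inspection stage: steel bed 130 (x) x 150 (y), top 30 above the bench. Origin on the bench under its centre; x points from fence to stops, y along the fence, z up. In this frame: fence face at x = -25 (tile flush: centre at x = -17), thin stop's face at x = 15, thick stop's at x = -2; the stops are centred at y = 27 and y = -27, which is which changes.
- fence: Aluminium fence fixed on the bed: two posts, each from 29 to 57 either side of the middle, 12 thick, 52 tall above the bed (top 82 above the bench), joined by a 12 tall sill; the 58 wide window between them leaves room for a finger. Origin on the bed at the middle of the face, which looks to +x; axes as the stage's.
- stop_thin: Thinner aluminium stop block fixed on the bed, 25 deep (x) x 44 wide (y) x 20 tall. Origin on the bed at the middle of its rear edge (x = 40 in the stage's frame); axes as the stage's; it reaches from there 25 towards the fence. With the tile flush against the fence, the gap between tile and this stop is 24: wide enough for the spacer.
- stop_thick: Thicker aluminium stop block fixed on the bed, 42 deep (x) x 44 wide (y) x 20 tall. Origin as for the thin stop, 54 beside it; it reaches 42 towards the fence. With the tile flush, the gap here is 7: too narrow for the spacer.
- tile: White ceramic specimen tile, loose, 16 thick (x) x 110 long (y) x 50 tall (z), about 210 g, standing on its long edge on the bench. Origin at the centre of its underside. The same either way round.
- spacer: Grey plastic spacer bar, loose, 14 thick (x) x 34 wide (y) x 85 tall (z), about 60 g; lowest 4 narrowed to 10 x 30. Origin at the centre of its underside. Stands upright in its rest. On the bed it stands 35 taller than the tile: gripped across its 34 width near the top, the fingers clear the tile.
- rest: Black rest block, fixed, 34 (x) x 54 (y) x 26 tall with a slot 18 x 38 open above, slot floor 8 above the bench. Origin at the bench under its centre; the spacer stands in it with the same axes.
- jar: Bystander: brown glass jar with black cap, 52 diameter, 70 tall. Origin at the centre of its underside. Leave it alone.
- dish: Bystander: clear shallow covered dish, 94 diameter, 22 tall. Origin at the centre of its underside. Leave it alone.
- slide_box: Bystander: brown cardboard box, 85 x 60 x 32 tall. Origin at the centre of its underside. Leave it alone.
Mind the look-alikes: they are no part of the job. There is more than one size of the spacer; the job needs the smaller. There is more than one size of the stage; the job needs the smaller.

How it is judged:
On the way, in this order (a step that is already met when the one before it is completed fails the run):
1. the tile stands upright on the bed, centred along the fence within 16 mm and within 9 mm of it, let go (z of tile in the frame of stage between 0.026 and 0.034 m and y of tile in the frame of stage between -0.016 and 0.016 m and x of tile in the frame of stage between -0.02 and -0.008 m and angle between tile's own z axis and vertical below 0.08 rad and angle between the x axis of tile and the x axis of stage, either way round below 0.1 rad and contact force between the fingers and tile below 0.1 N), for 0.2 s.
2. the gripped spacer is down in the gap in front of the thin stop, its foot less than 10 mm above the bed (y of spacer in the frame of stop_thin between -0.017 and 0.017 m and x of spacer in the frame of stop_thin between -0.048 and -0.026 m and z of spacer in the frame of stage below 0.04 m and contact force between the fingers and spacer above 1 N and angle between spacer's own z axis and vertical below 0.15 rad), for 0.2 s.
At the end, for the whole second after the job is handed in: Tile upright on the bed, centred within 16 mm, flush to the fence (under 1.8 mm, 0.03 rad) and pressed on it over 3 N by the spacer, which is gripped, near upright, within 17 mm of the thin stop's middle, foot under 10 mm above the bed; arm off the tile, all still (z of tile in the frame of stage between 0.026 and 0.034 m and y of tile in the frame of stage between -0.016 and 0.016 m and x of tile in the frame of stage between -0.02 and -0.0152 m and angle between tile's own z axis and vertical below 0.05 rad and angle between the x axis of tile and the x axis of stage, either way round below 0.03 rad and contact force between tile and fence above 3 N and contact force between spacer and tile above 3 N and contact force between the fingers and spacer above 1 N and contact force between each of the arm, the fingers and tile below 0.1 N and angle between spacer's own z axis and vertical below 0.2 rad and linear speed of each of tile, spacer below 0.01 m/s and y of spacer in the frame of stop_thin between -0.017 and 0.017 m and x of spacer in the frame of stop_thin between -0.048 and -0.026 m and z of spacer in the frame of stage below 0.04 m); the arm keeps its last pose, push and grip.
It fails at once if jar moved more than 20 mm (distance of jar from where it was at the start of the episode above 0.02 m).
It fails at once if dish moved more than 20 mm (distance of dish from where it was at the start of the episode above 0.02 m).
It fails at once if slide box moved more than 20 mm (distance of slide_box from where it was at the start of the episode above 0.02 m).
It fails at once if the tile tipped over (angle between tile's own z axis and vertical above 0.6 rad).
It fails at once if the spacer bears on the thick stop with more than 3 N (contact force between spacer and stop_thick above 3 N).
It also fails if it takes over 61 s, if anything falls off the work surface, if the arm or the gripper's body presses on something with over 40 N, if the wrist force passes 120 N, or if a joint passes its speed limit or range.

## Working session

There is one attempt and no reset: what is moved stays moved. The work goes in short steps, Python scripts to look and compute and a tool call to move; the robot and the scene stay as the last step left them, time stands still between calls to the robot, and variables do not carry over. Pictures are saved under pics/ and viewed, at most 10 in all, crops included, and the job is handed in when it is done.

Besides the shell and the picture viewer there is one more tool, called after "Call:" as name([rows], argument=value, ...), one row to a line, values as JSON. step_arm: Moves the arm, as the interface text tells. Its arguments: {"type":"object","properties":{"increments":{"type":"array","items":{"type":"array"}},"fingers":{"type":"number"},"grip_force":{"type":"number"}},"required":["increments"]}

```bash
mkdir -p pics
python3 - <<'E'
from plant import readout,cams,ctrl
import cv2,json
for n in("scene","top"):
    cv2.imwrite(f"pics/{n}0.png",cams.read_camera(n)[:,:,::-1]); print(n,cams.get_calibration(n))
print(readout.get_state(),ctrl.hold_point_z)
E
```

```text
scene {'fx': 449.58670425893945, 'fy': 449.58670425893945, 'cx': 324.39155584037115, 'cy': 203.64185631882117, 'eye': array([0.82852293, 0.60899295, 0.59954669]), 'rotation': array([0.10658352, 0.42185702, 0.87108117, 0.227803  ])}
top {'fx': 506.02368523174306, 'fy': 506.02368523174306, 'cx': 319.00940889455035, 'cy': 199.30864263505038, 'eye': array([0.46153602, 0.00645079, 1.15272749]), 'rotation': array([-0.003976  ,  0.01171931,  0.70908984, -0.70500954])}
{'time': 0.1, 'qpos': array([ 1.03997673e+00,  2.87108351e-01,  1.57803109e+00, -9.32130646e-06,
        1.27858736e+00, -1.49984139e-01]), 'dq': array([ 0.0001557 , -0.00346009, -0.00560603, -0.00230185,  0.00020283,
       -0.00109165]), 'joint_efforts': array([ 1.54904370e-03, -4.07297194e+01, -2.93702048e+01, -1.62186170e-04,
        3.44901411e-03, -1.06172232e-05]), 'eef_pos': array([0.25055714, 0.62613811, 0.23006437]), 'tcp_rot': array([ 1.89267658e-01,  9.81924954e-01, -1.00733595e-03, -3.52054165e-04]), 'contact_force': array([ 0.47684362,  0.32257533, -0.2854513 ]), 'wrist_torque': array([ 0.04132983, -0.05646181, -0.01885431]), 'finger_force': 0.0, 'opening': 0.9985164608325482} 0.0187
```

View pics/scene0.png

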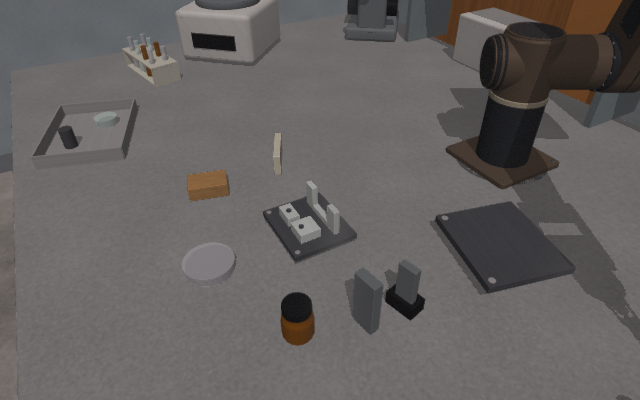

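View pics/top0.png

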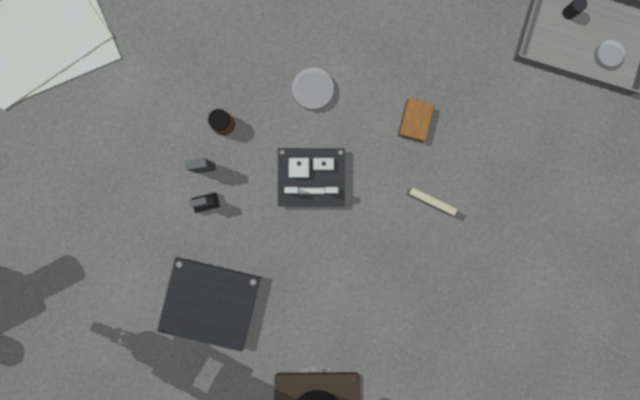

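```bash
cat > h.py <<'E'
import numpy as np,cv2
from plant import cams
from scipy.spatial.transform import Rotation as R
C={n:cams.get_calibration(n) for n in("scene","top")}
def ray(n,u,v):
    c=C[n]; d=np.array([(u-c['cx'])/c['fx'],-(v-c['cy'])/c['fy'],-1.])
    return c['eye'],R.from_quat(c['rotation']).apply(d)
def plane(n,u,v,z):
    e,d=ray(n,u,v); return (e+d*(z-e[2])/d[2])[:2]
def proj(n,p):
    c=C[n]; q=R.from_quat(c['rotation']).inv().apply(np.array(p)-c['eye'])
    return np.c_[c['cx']-c['fx']*q[...,0]/q[...,2],c['cy']+c['fy']*q[...,1]/q[...,2]]if q.ndim>1 else (c['cx']-c['fx']*q[0]/q[2],c['cy']+c['fy']*q[1]/q[2])
def crop(im,u,v,w,h,s): # integer scale
    return cv2.resize(im[v:v+h,u:u+w],None,fx=s,fy=s,interpolation=cv2.INTER_CUBIC)
E
python3 - <<'E'
from h import *
t=cv2.imread("pics/top0.png");s=cv2.imread("pics/scene0.png")
a=np.hstack([crop(t,270,140,80,75,5),crop(t,180,150,80,75,5)])
b=np.hstack([crop(t,400,180,80,45,5),crop(s,380,255,50,45,8)[:225]])
b=np.hstack([crop(t,400,180,80,45,5),cv2.resize(s[255:320,350:430],(400,225))])
cv2.imwrite("pics/c1.png",np.vstack([a,b]))
# masks
hsv=cv2.cvtColor(t,cv2.COLOR_BGR2HSV)
def rect(m,name):
    cs,_=cv2.findContours(m.astype(np.uint8),cv2.RETR_EXTERNAL,cv2.CHAIN_APPROX_NONE)
    for c in cs:
        if cv2.contourArea(c)>30:print(name,cv2.contourArea(c),cv2.minAreaRect(c),cv2.boundingRect(c))
m=np.zeros(t.shape[:2],bool);m[180:225,400:480]=(t[180:225,400:480].min(2)>140);rect(m,"tile")
m[:]=0;m[140:215,270:350]=(t[140:215,270:350].max(2)<75)|(t[140:215,270:350].min(2)>150);rect(m,"stage")
m[:]=0;m[140:215,270:350]=t[140:215,270:350].min(2)>150;rect(m,"white")
m[:]=0;m[190:215,185:225]=t[190:215,185:225].max(2)<40;rect(m,"rest")
for p in[(200,202),(204,202),(210,200),(215,197),(212,206),(430,200),(436,203),(300,200)]:print(p,t[p[1],p[0]])
E
```

```text
tile 314.0 ((433.1602478027344, 200.63829040527344), (50.08965301513672, 7.498451232910156), 25.866357803344727) (410, 187, 47, 28)
stage 179.0 ((323.0, 163.0), (10.0, 18.0), 90.0) (314, 158, 19, 11)
stage 331.0 ((298.5, 167.0), (18.0, 19.0), 90.0) (289, 158, 20, 19)
stage 1788.0 ((311.5, 178.5), (53.0, 65.0), 90.0) (279, 152, 66, 54)
white 145.5 ((318.5, 189.5), (5.0, 37.0), 90.0) (300, 187, 38, 6)
white 58.5 ((291.0, 189.5), (5.0, 12.0), 90.0) (285, 187, 13, 6)
white 179.0 ((323.0, 163.0), (10.0, 18.0), 90.0) (314, 158, 19, 11)
white 331.0 ((298.5, 167.0), (18.0, 19.0), 90.0) (289, 158, 20, 19)
rest 31.5 ((210.86422729492188, 204.84898376464844), (10.982681274414062, 20.504364013671875), 40.91438674926758) (200, 194, 19, 16)
(200, 202) [114 112 105]
(204, 202) [113 113 106]
(210, 200) [56 54 52]
(215, 197) [36 35 34]
(212, 206) [37 36 37]
(430, 200) [172 190 193]
(436, 203) [171 190 192]
(300, 200) [74 73 70]
```

View pics/c1.png

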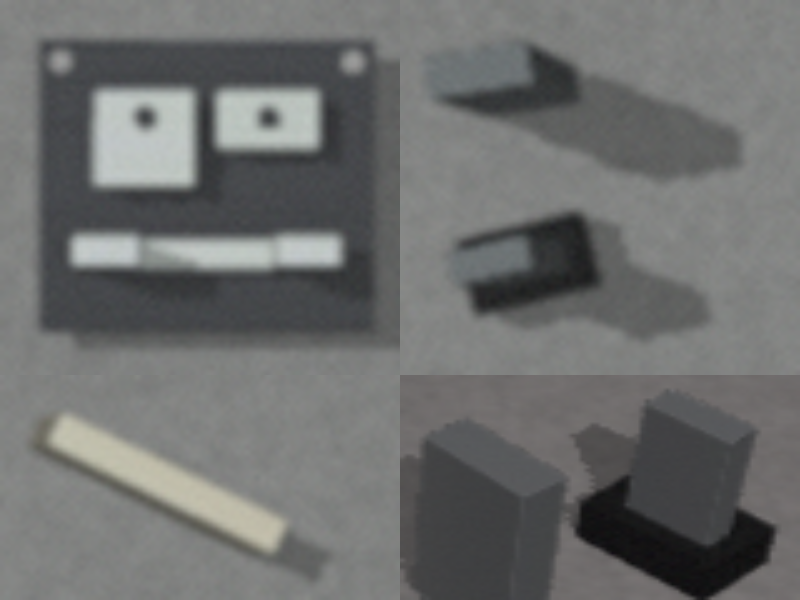

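```bash
cat > meas.py <<'E'
from h import *
def corners(im,box,f,n,z,show=True):
    u,v,w,h=box; s=8
    g=cv2.resize(im[v:v+h,u:u+w].astype(np.float32),None,fx=s,fy=s,interpolation=cv2.INTER_CUBIC)
    m=cv2.morphologyEx(f(g).astype(np.uint8),cv2.MORPH_OPEN,np.ones((9,9)))
    c=max(cv2.findContours(m,cv2.RETR_EXTERNAL,cv2.CHAIN_APPROX_NONE)[0],key=cv2.contourArea)
    b=cv2.boxPoints(cv2.minAreaRect(c)); px=(b+.5)/s-.5+[u,v]
    P=np.array([plane(n,*p,z) for p in px]); ctr=P.mean(0)
    e=[P[1]-P[0],P[2]-P[1]]; L=[np.linalg.norm(x) for x in e]; l=e[int(np.argmax(L))]
    ang=np.degrees(np.arctan2(-l[0],l[1])); ang=(ang+90)%180-90
    if show: print(np.round(px,1).tolist(),'ctr mm',np.round(ctr*1e3,1),'size',np.round(np.array(L)*1e3,1),'yaw of long(y) axis',round(ang,2))
    return ctr,ang
E
python3 - <<'E'
from meas import *
t=cv2.imread("pics/top0.png")
mn=lambda g:g.min(2); 
print('stage');corners(t,(270,140,85,75),lambda g:cv2.morphologyEx(((g.mean(2)<92)|(g.mean(2)>150)).astype(np.uint8),cv2.MORPH_OPEN,np.ones((41,41))),'top',.03)
print('thick');corners(t,(283,152,28,30),lambda g:mn(g)>130,'top',.05)
print('thin');corners(t,(311,152,28,24),lambda g:mn(g)>130,'top',.05)
print('fenceL');corners(t,(280,182,18,16),lambda g:mn(g)>140,'top',.082)
print('fenceall');corners(t,(280,182,65,16),lambda g:mn(g)>110,'top',.082)
print('tile');corners(t,(400,180,80,45),lambda g:mn(g)>140,'top',.05)
print('spacertop');corners(t,(184,190,40,26),lambda g:(g.mean(2)>82)&(g[...,0]-g[...,2]>4),'top',.093)
print('rest');corners(t,(184,188,44,30),lambda g:(g.mean(2)<68)|((g.mean(2)>82)&(g[...,0]-g[...,2]>4)),'top',.026)
from h import crop
b,g,r=[t[201,185:230,i] for i in range(3)];print(b,b.astype(int)-r)
E
```

```text
stage
[[277.7, 207.0], [278.0, 147.9], [345.7, 148.1], [345.4, 207.3]] ctr mm [534.9  10. ] size [131.5 150.6] yaw of long(y) axis -0.48
thick
[[288.1, 157.3], [308.3, 157.3], [308.3, 176.8], [288.1, 176.8]] ctr mm [556.6  39.3] size [44.2 42.6] yaw of long(y) axis -0.27
thin
[[312.8, 157.4], [333.3, 157.4], [333.3, 169.2], [312.8, 169.2]] ctr mm [564.6 -15. ] size [44.8 25.7] yaw of long(y) axis -0.27
fenceL
[[283.9, 186.7], [297.4, 186.7], [297.4, 192.6], [283.9, 192.6]] ctr mm [506.1  54.5] size [28.6 12.4] yaw of long(y) axis -0.31
fenceall
[[283.3, 186.1], [338.1, 186.1], [338.1, 193.6], [283.3, 193.6]] ctr mm [505.5  12.1] size [115.9  15.9] yaw of long(y) axis -0.31
tile
[[408.9, 193.1], [412.3, 186.1], [457.4, 208.2], [454.0, 215.2]] ctr mm [ 481.6 -255.2] size [ 17.1 109.8] yaw of long(y) axis -26.43
spacertop
[[188.8, 199.6], [204.8, 196.4], [206.2, 203.6], [190.2, 206.8]] ctr mm [481.7 248.7] size [34.  15.3] yaw of long(y) axis 10.91
rest
[[191.4, 198.1], [216.3, 191.8], [220.1, 206.7], [195.2, 212.9]] ctr mm [481.1 245.7] size [56.9 34.1] yaw of long(y) axis 13.77
[129 127 129 123 118 120 116 115 117 115 116 116 116 116 118 118 115 118
 115 115  98  76  59  51  54  52  52  51  45  40  32  34  39  57  78  93
  98  96  98 101 113 126 129 131 133] [-2 -1 -1  0  2  6  9  6  8  5  8  8  9  7  7  7  6  8  7  7  5  4  3  4
 -1  1  1  2  3  4  1  2 -1  0  0  1  1 -1  1  0  1  1 -1  0  0]
```

The crop shows the stage square to the world (thick stop on +y, thin stop on −y), the tile at px (433,201), and the small spacer in its rest at px (198,202). I'm moving to above the tile.

Call:
step_arm([
  [[19,-33,0],[0,0,-0.118]],
  [[19,-33,0],[0,0,-0.118]],
  [[19,-33,0],[0,0,-0.118]],
  [[19,-33,0],[0,0,-0.118]],
  [[19,-33,0],[0,0,-0.118]],
  [[19,-33,0],[0,0,-0.118]],
  [[19,-33,0],[0,0,-0.118]],
  [[19,-33,0],[0,0,-0.118]],
], fingers=1, grip_force=40)

```text
time: 0.77
eef_pos: [0.403, 0.3608, 0.2308]
tcp_rot: [0.617, 0.787, -0.0, -0.0]
contact_force: [0.7, 0.4, -0.0]
opening: 0.996
finger_force: 0.0
```

Call:
step_arm([
  [[19,-33,0],[0,0,-0.118]],
  [[19,-33,0],[0,0,-0.118]],
  [[19,-33,0],[0,0,-0.118]],
  [[19,-33,0],[0,0,-0.118]],
  [[19,-33,0],[0,0,-0.118]],
  [[-1.2,-34.8,0],[0,0,-0.118]],
  [[-1.2,-34.8,0],[0,0,0]],
  [[-1.2,-34.8,0],[0,0,0]],
])

```text
time: 1.43
eef_pos: [0.4938, 0.0915, 0.2307]
tcp_rot: [0.85, 0.526, -0.0, -0.0]
contact_force: [-0.4, -0.9, -0.1]
opening: 0.998
finger_force: 0.0
```

Call:
step_arm([
  [[-1.2,-34.8,0],[0,0,0]],
  [[-1.2,-34.8,0],[0,0,0]],
  [[-1.2,-34.8,0],[0,0,0]],
  [[-1.2,-34.8,0],[0,0,0]],
  [[-1.2,-34.8,0],[0,0,0]],
  [[-1.2,-34.8,0],[0,0,0]],
  [[-1.2,-34.8,0],[0,0,0]],
  [[-1.2,-34.8,0],[0,0,0]],
])

```text
time: 2.1
eef_pos: [0.484, -0.1867, 0.2309]
tcp_rot: [0.85, 0.526, -0.0, -0.0]
contact_force: [0.8, 0.5, -0.6]
opening: 1.0
finger_force: 0.0
```

Call:
step_arm([
  [[-1.2,-34.8,-25],[0,0,0]],
  [[-1.2,-34.8,-25],[0,0,0]],
  [[0,0,-25],[0,0,0]],
  [[0,0,-25],[0,0,0]],
  [[0,0,0],[0,0,0]],
  [[0,0,0],[0,0,0]],
])

```text
time: 2.6
eef_pos: [0.4811, -0.252, 0.1309]
tcp_rot: [0.85, 0.526, -0.001, -0.002]
contact_force: [-0.3, 0.3, 0.9]
opening: 0.993
finger_force: 0.0
```

Call:
step_arm([
  [[0,-3,-22],[0,0,0]],
  [[0,0,-22],[0,0,0]],
  [[0,0,-22],[0,0,0]],
  [[0,0,-20],[0,0,0]],
  [[0,0,-12],[0,0,0]],
  [[0,0,-7],[0,0,0]],
  [[0,0,0],[0,0,0]],
  [[0,0,0],[0,0,0]],
])

```text
time: 3.27
eef_pos: [0.4832, -0.2562, 0.029]
tcp_rot: [0.85, 0.527, 0.0, 0.001]
contact_force: [-0.3, 0.6, 0.0]
opening: 1.0
finger_force: 0.0
```

Call:
step_arm([
  [[0,0,0],[0,0,0]],
  [[0,0,0],[0,0,0]],
  [[0,0,0],[0,0,0]],
  [[0,0,0],[0,0,0]],
  [[0,0,0],[0,0,0]],
  [[0,0,0],[0,0,0]],
  [[0,0,0],[0,0,0]],
  [[0,0,0],[0,0,0]],
], fingers=-1, grip_force=40)

```text
time: 3.93
eef_pos: [0.4824, -0.2559, 0.028]
tcp_rot: [0.85, 0.526, 0.0, 0.0]
contact_force: [-1.5, 1.0, 2.0]
opening: 0.178
finger_force: 40.7
```

Call:
step_arm([
  [[0,0,0],[0,0,0]],
  [[0,0,0],[0,0,0]],
  [[0,0,0],[0,0,0]],
  [[0,0,0],[0,0,0]],
])

```text
time: 4.27
eef_pos: [0.4824, -0.2559, 0.0279]
tcp_rot: [0.85, 0.526, -0.0, 0.0]
contact_force: [-1.9, -0.1, 3.7]
opening: 0.174
finger_force: 41.0
```

Call:
step_arm([
  [[0,0,10],[0,0,0]],
  [[0,0,20],[0,0,0]],
  [[0,0,30],[0,0,0]],
  [[0,0,30],[0,0,0]],
  [[0,0,20],[0,0,0]],
  [[0,0,10],[0,0,0]],
  [[4.1,15,0],[0,0,0.046]],
  [[4.1,27,0],[0,0,0.046]],
])

```text
time: 4.93
eef_pos: [0.4907, -0.2154, 0.1484]
tcp_rot: [0.825, 0.565, 0.0, 0.001]
contact_force: [1.2, 1.1, -2.1]
opening: 0.178
finger_force: 40.2
```

Call:
step_arm([
  [[4.1,30,0],[0,0,0.046]],
  [[4.1,30,0],[0,0,0.046]],
  [[4.1,30,0],[0,0,0.046]],
  [[4.1,30,0],[0,0,0.046]],
  [[4.1,30,0],[0,0,0.046]],
  [[4.1,30,0],[0,0,0.046]],
  [[4.1,30,0],[0,0,0.046]],
  [[4.1,16,0],[0,0,0.046]],
])

```text
time: 5.6
eef_pos: [0.5219, 0.0153, 0.1462]
tcp_rot: [0.706, 0.708, -0.0, -0.002]
contact_force: [-0.4, 0.1, -2.3]
opening: 0.179
finger_force: 40.2
```

Call:
step_arm([
  [[0,0,-20],[0,0,0]],
  [[0,0,-10],[0,0,0]],
  [[0,0,0],[0,0,0]],
  [[0,0,0],[0,0,0]],
])

```text
time: 5.93
eef_pos: [0.5218, 0.012, 0.116]
tcp_rot: [0.708, 0.706, -0.001, -0.002]
contact_force: [0.4, -0.1, -2.2]
opening: 0.177
finger_force: 40.2
```

Run:
```python
from meas import *
from plant import readout
t=cams.read_camera("top")[:,:,::-1].copy();s=cams.read_camera("scene")[:,:,::-1].copy()
cv2.imwrite("pics/t1.png",t);cv2.imwrite("pics/s1.png",s)
st=readout.get_state();print(st['eef_pos'],st['tcp_rot'],st['opening'])
cv2.imwrite("pics/c2.png",np.hstack([crop(t,270,140,80,75,5),crop(s,260,160,100,100,4)[:375]]))
```

```text
[0.52338229 0.01154829 0.11788377] [ 7.08223398e-01  7.05988398e-01 -1.47075591e-05  1.33059415e-05] 0.1775329579260624
```

View pics/c2.png

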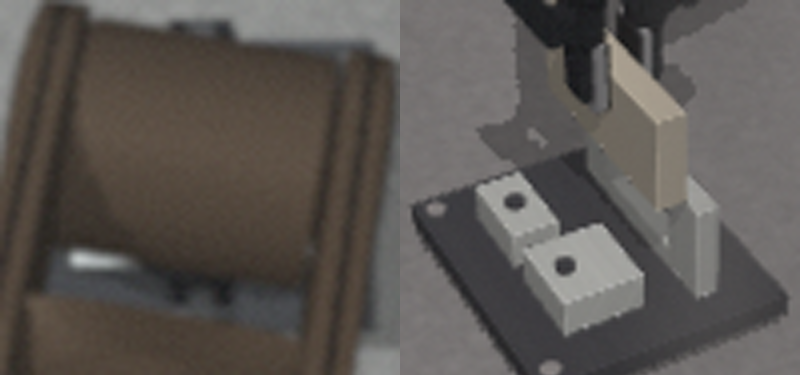

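Run:
```python
from h import *
for dz in(0,):
  X,Y,Z=.5230,.0118,.0895
  for n,p in dict(ft=(X+.008,Y+.055,Z+.05),rt=(X-.008,Y+.055,Z+.05),fb=(X+.008,Y+.055,Z),rb=(X-.008,Y+.055,Z),
    postF=(.5122,.069,.082),postFb=(.5122,.069,.03),thickcorner=(.5352,.061,.05),bedcorner=(.6022,.087,.03)).items():
    u=proj('scene',p); print(n,np.round(u,1),'crop',np.round([400+(u[0]-260)*4,(u[1]-160)*4],0))
```

```text
ft [323.8 189.7] crop [655. 119.]
rt [331.9 187. ] crop [687. 108.]
fb [324.  212.3] crop [656. 209.]
rb [331.8 209.5] crop [687. 198.]
postF [333.7 212.9] crop [695. 211.]
postFb [333.5 234.2] crop [694. 297.]
thickcorner [320.6 227.8] crop [642. 271.]
bedcorner [294.7 257. ] crop [539. 388.]
```

Call:
step_arm([
  [[1,0,-15],[0,0,0]],
  [[0,0,-15],[0,0,0]],
  [[0,0,-14],[0,0,0]],
  [[0,0,-8],[0,0,0]],
  [[0,0,-2],[0,0,0]],
  [[0,0,-1],[0,0,0]],
  [[0,0,0],[0,0,0]],
  [[0,0,0],[0,0,0]],
])

```text
time: 6.7
eef_pos: [0.5252, 0.012, 0.0638]
tcp_rot: [0.708, 0.706, 0.001, 0.001]
contact_force: [-0.0, 0.1, -2.3]
opening: 0.18
finger_force: 40.2
```

Call:
step_arm([
  [[0,0,-1],[0,0,0]],
  [[0,0,-1],[0,0,0]],
  [[0,0,0],[0,0,0]],
])

```text
time: 6.95
eef_pos: [0.5244, 0.0122, 0.0609]
tcp_rot: [0.708, 0.706, 0.0, 0.0]
contact_force: [0.3, -0.4, -1.0]
opening: 0.179
finger_force: 40.2
```

Call:
step_arm([
  [[0,0,-1],[0,0,0]],
  [[0,0,0],[0,0,0]],
])

```text
time: 7.12
eef_pos: [0.5242, 0.0122, 0.0596]
tcp_rot: [0.708, 0.706, -0.0, -0.0]
contact_force: [-0.2, -0.3, -2.6]
opening: 0.178
finger_force: 40.2
```

Call:
step_arm([
  [[0,0,-1],[0,0,0]],
  [[0,0,0],[0,0,0]],
])

```text
time: 7.28
eef_pos: [0.5241, 0.0122, 0.0585]
tcp_rot: [0.708, 0.706, -0.0, -0.0]
contact_force: [-0.0, 0.2, -1.6]
opening: 0.177
finger_force: 40.2
```

Call:
step_arm([
  [[0,0,-1],[0,0,0]],
  [[0,0,0],[0,0,0]],
])

```text
time: 7.45
eef_pos: [0.5245, 0.0122, 0.058]
tcp_rot: [0.708, 0.706, 0.0, 0.0]
contact_force: [-0.6, -0.3, 0.0]
opening: 0.179
finger_force: 40.5
```

Call:
step_arm([
  [[0,0,-0.5],[0,0,0]],
  [[0,0,0],[0,0,0]],
])

```text
time: 7.62
eef_pos: [0.5245, 0.0122, 0.058]
tcp_rot: [0.708, 0.706, -0.0, -0.0]
contact_force: [-2.9, 0.8, 4.8]
opening: 0.179
finger_force: 41.1
```

Call:
step_arm([
  [[0,0,0],[0,0,0]],
  [[0,0,0],[0,0,0]],
  [[0,0,0],[0,0,0]],
  [[0,0,0],[0,0,0]],
  [[0,0,0],[0,0,0]],
  [[0,0,0],[0,0,0]],
], fingers=0.1)

```text
time: 8.12
eef_pos: [0.5243, 0.0122, 0.0571]
tcp_rot: [0.708, 0.706, 0.0, 0.0]
contact_force: [-0.2, -0.6, -0.0]
opening: 0.547
finger_force: 0.0
```

Call:
step_arm([
  [[0,0,10],[0,0,0]],
  [[0,0,20],[0,0,0]],
  [[0,0,30],[0,0,0]],
  [[0,0,30],[0,0,0]],
  [[0,0,30],[0,0,0]],
  [[0,0,30],[0,0,0]],
  [[0,0,10],[0,0,0]],
  [[0,0,0],[0,0,0]],
])

```text
time: 8.78
eef_pos: [0.5264, 0.0119, 0.2217]
tcp_rot: [0.708, 0.706, 0.002, 0.003]
contact_force: [-0.1, -0.4, 0.9]
opening: 0.551
finger_force: 0.0
```

Run:
```python
from meas import *
t=cams.read_camera("top")[:,:,::-1].copy();s=cams.read_camera("scene")[:,:,::-1].copy()
cv2.imwrite("pics/t2.png",t);cv2.imwrite("pics/s2.png",s)
def draw(img,n,u0,v0,sc,X,Y,a,hx,hy,z,col):
    a=np.radians(a);P=[(X+sx*hx*np.cos(a)-sy*hy*np.sin(a),Y+sx*hx*np.sin(a)+sy*hy*np.cos(a),z) for sx,sy in((1,1),(1,-1),(-1,-1),(-1,1))]
    q=np.array([proj(n,p) for p in P]);q=((q-[u0,v0])+.5)*sc
    cv2.polylines(img,[np.round(q).astype(int)],1,col,1)
A=crop(t,180,185,50,37,8);B=crop(s,380,255,50,75,8);D=crop(s,260,160,100,100,4)
for img,n,u,v in((A,'top',180,185),(B,'scene',380,255)):
    draw(img,n,u,v,8,.4817,.2482,13,.007,.017,.093,(0,0,255))
    draw(img,n,u,v,8,.4817,.2482,13,.017,.027,.026,(0,255,0))
draw(D,'scene',260,160,4,.5245,.012,-.3,.008,.055,.08,(0,0,255))
draw(D,'scene',260,160,4,.5372,.012,-.3,.065,.075,.03,(0,255,0))
L=np.vstack([A,np.zeros((304,400,3),np.uint8)]);L[296:,:400]=D[50:354]
cv2.imwrite("pics/c3.png",np.hstack([L,B]))
```

```text
(no output)
```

View pics/c3.png

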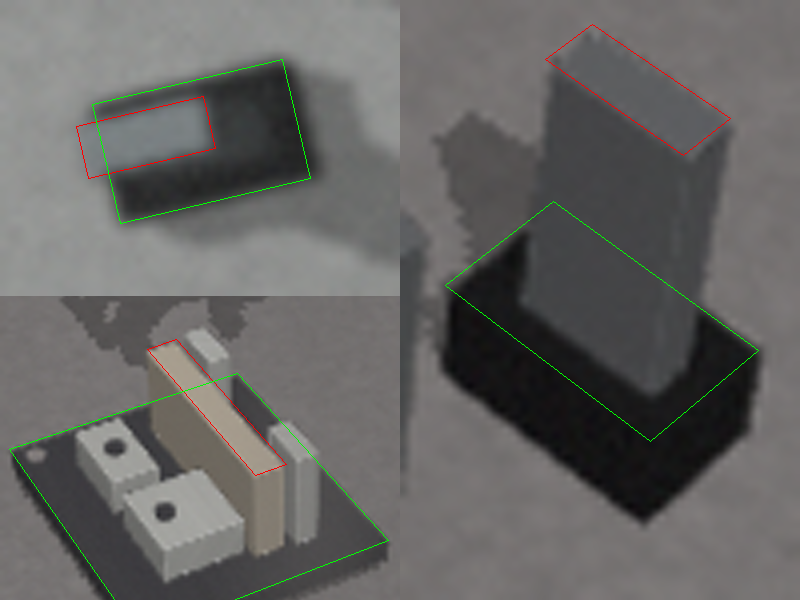

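The tile stands upright by the fence, centred at px (325,185) in the scene view. The overlays match the rest and spacer to about 1 mm, so I'm going to the spacer.

Call:
step_arm([
  [[-2.9,15.8,0],[0,0,0.1195]],
  [[-2.9,15.8,0],[0,0,0.1195]],
  [[-2.9,15.8,0],[0,0,0.1195]],
  [[-2.9,15.8,0],[0,0,0.1195]],
  [[-2.9,15.8,0],[0,0,0.1195]],
  [[-2.9,15.8,0],[0,0,0.1195]],
  [[-2.9,15.8,0],[0,0,0.1195]],
  [[-2.9,15.8,0],[0,0,0.1195]],
], fingers=1)

```text
time: 9.55
eef_pos: [0.4993, 0.1392, 0.2139]
tcp_rot: [0.301, 0.954, -0.001, -0.003]
contact_force: [1.0, -0.8, -0.5]
opening: 1.003
finger_force: 0.0
```

Call:
step_arm([
  [[-2.9,15.8,0],[0,0,0.1195]],
  [[-2.9,15.8,0],[0,0,0.1195]],
  [[-2.9,15.8,0],[0,0,0.1195]],
  [[-2.9,15.8,0],[0,0,0.1195]],
  [[-2.9,15.8,0],[0,0,0.1195]],
  [[-2.9,15.8,0],[0,0,0.1195]],
  [[-2.9,15.8,0],[0,0,0.1195]],
  [[0,0,0],[0,0,0]],
])

```text
time: 10.22
eef_pos: [0.4787, 0.2507, 0.2139]
tcp_rot: [-0.112, 0.994, -0.0, -0.003]
contact_force: [-0.0, 0.4, 0.4]
opening: 0.998
finger_force: 0.0
```

Call:
step_arm([
  [[0,0,-20],[0,0,0]],
  [[0,0,-25],[0,0,0]],
  [[0,0,-15],[0,0,0]],
  [[0,0,0],[0,0,0]],
  [[0,0,0],[0,0,0]],
  [[0,0,0],[0,0,0]],
])

```text
time: 10.72
eef_pos: [0.481, 0.2489, 0.1573]
tcp_rot: [-0.109, 0.994, -0.0, -0.0]
contact_force: [0.3, 0.2, 1.1]
opening: 0.998
finger_force: 0.0
```

Call:
step_arm([
  [[0.5,0,-20],[0,0,0]],
  [[0,0,-25],[0,0,0]],
  [[0,0,-25],[0,0,0]],
  [[0,0,-15],[0,0,0]],
  [[0,0,-6],[0,0,0]],
  [[0,0,0],[0,0,0]],
  [[0,0,0],[0,0,0]],
  [[0,0,0],[0,0,0]],
])

```text
time: 11.38
eef_pos: [0.4829, 0.2496, 0.0683]
tcp_rot: [-0.11, 0.994, 0.0, 0.002]
contact_force: [0.1, -0.6, 0.2]
opening: 1.002
finger_force: 0.0
```

Call:
step_arm([
  [[0,0,0],[0,0,0]],
  [[0,0,0],[0,0,0]],
  [[0,0,0],[0,0,0]],
  [[0,0,0],[0,0,0]],
  [[0,0,0],[0,0,0]],
  [[0,0,0],[0,0,0]],
  [[0,0,0],[0,0,0]],
  [[0,0,0],[0,0,0]],
], fingers=-1, grip_force=90)

```text
time: 12.05
eef_pos: [0.482, 0.2493, 0.067]
tcp_rot: [-0.11, 0.994, 0.0, 0.001]
contact_force: [-0.3, -0.4, 3.9]
opening: 0.382
finger_force: 89.5
```

Call:
step_arm([
  [[0,0,0],[0,0,0]],
  [[0,0,0],[0,0,0]],
])

```text
time: 12.22
eef_pos: [0.482, 0.2493, 0.0669]
tcp_rot: [-0.11, 0.994, 0.0, 0.001]
contact_force: [0.1, -0.2, 6.2]
opening: 0.378
finger_force: 89.6
```

Call:
step_arm([
  [[0,0,8],[0,0,0]],
  [[0,0,15],[0,0,0]],
  [[0,0,25],[0,0,0]],
  [[0,0,25],[0,0,0]],
  [[0,0,20],[0,0,0]],
  [[0,0,12],[0,0,0]],
  [[0,0,5],[0,0,0]],
  [[6,-15,0],[0,0,-0.0186]],
])

```text
time: 12.88
eef_pos: [0.4868, 0.2357, 0.177]
tcp_rot: [-0.101, 0.995, 0.001, 0.0]
contact_force: [0.1, -0.5, -0.8]
opening: 0.381
finger_force: 89.4
```

Call:
step_arm([
  [[6,-25,0],[0,0,-0.0186]],
  [[6,-30,0],[0,0,-0.0186]],
  [[6,-30,0],[0,0,-0.0186]],
  [[6,-30,0],[0,0,-0.0186]],
  [[6,-30,0],[0,0,-0.0186]],
  [[6,-30,0],[0,0,-0.0186]],
  [[6,-30,0],[0,0,-0.0186]],
  [[6,-24,0],[0,0,-0.0186]],
])

```text
time: 13.55
eef_pos: [0.5342, 0.0034, 0.1744]
tcp_rot: [-0.025, 1.0, 0.0, -0.002]
contact_force: [0.1, 0.3, -0.3]
opening: 0.377
finger_force: 89.4
```

Call:
step_arm([
  [[6,-14,0],[0,0,-0.0186]],
  [[0,-6,-10],[0,0,-0.0186]],
  [[0,0,-12],[0,0,-0.0186]],
  [[0,0,-8],[0,0,0]],
  [[0,0,0],[0,0,0]],
  [[0,0,0],[0,0,0]],
  [[0,0,0],[0,0,0]],
])

```text
time: 14.13
eef_pos: [0.5411, -0.0137, 0.146]
tcp_rot: [0.001, 1.0, 0.0, -0.0]
contact_force: [-0.2, 0.6, -0.3]
opening: 0.376
finger_force: 89.4
```

Run:
```python
from meas import *
from plant import readout
s=cams.read_camera("scene")[:,:,::-1].copy()
cv2.imwrite("pics/s3.png",s)
st=readout.get_state();print(st['eef_pos'],st['tcp_rot'],st['opening'],st['contact_force'])
X,Y,Z=st['eef_pos'];b=Z-.0589
D=crop(s,270,140,80,80,7)
def draw(X,Y,a,hx,hy,z,col):
    a=np.radians(a);P=[(X+sx*hx*np.cos(a)-sy*hy*np.sin(a),Y+sx*hx*np.sin(a)+sy*hy*np.cos(a),z) for sx,sy in((1,1),(1,-1),(-1,-1),(-1,1))]
    q=((np.array([proj('scene',p) for p in P])-[270,140])+.5)*7
    cv2.polylines(D,[np.round(q).astype(int)],1,col,1)
draw(X,Y,-.3,.005,.015,b,(0,0,255));draw(X,Y,-.3,.007,.017,b+.004,(0,0,255));draw(.5243,.012,-.3,.008,.055,.08,(0,255,0))
cv2.imwrite("pics/c4.png",D)
```

```text
[ 0.54145925 -0.01395317  0.14653542] [ 1.02764132e-03  9.99999428e-01 -1.08771901e-05  2.96594289e-04] 0.38640763977226134 [ 0.19550011  1.01168985 -1.31809835]
```

View pics/c4.png

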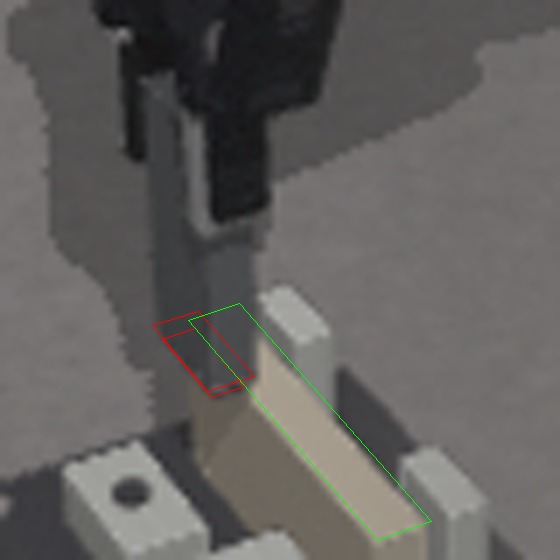

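Call:
step_arm([
  [[0.7,-0.5,-8],[0,0,0]],
  [[0,0,-8],[0,0,0]],
  [[0,0,-7],[0,0,0]],
  [[0,0,-6],[0,0,0]],
  [[0,0,-4],[0,0,0]],
  [[0,0,0],[0,0,0]],
])

```text
time: 14.68
eef_pos: [0.5411, -0.0152, 0.1116]
tcp_rot: [0.002, 1.0, 0.0, -0.001]
contact_force: [0.3, 0.4, -0.7]
opening: 0.377
finger_force: 89.5
```

Call:
step_arm([
  [[0,0,-4],[0,0,0]],
  [[0,0,-4],[0,0,0]],
  [[0,0,0],[0,0,0]],
])

```text
time: 14.93
eef_pos: [0.5416, -0.0153, 0.1045]
tcp_rot: [0.002, 1.0, 0.0, -0.001]
contact_force: [0.5, 1.0, -1.3]
opening: 0.381
finger_force: 89.5
```

Call:
step_arm([
  [[0.3,0,-4],[0,0,0]],
  [[0,0,-4],[0,0,0]],
  [[0,0,-2],[0,0,0]],
  [[0,0,0],[0,0,0]],
])

```text
time: 15.27
eef_pos: [0.5418, -0.0152, 0.0945]
tcp_rot: [0.002, 1.0, 0.0, -0.001]
contact_force: [0.1, 0.2, -0.6]
opening: 0.378
finger_force: 89.5
```

Call:
step_arm([
  [[0,0,-1.5],[0,0,0]],
  [[0,0,0],[0,0,0]],
  [[0,0,0],[0,0,0]],
  [[0,0,0],[0,0,0]],
])

```text
time: 15.6
eef_pos: [0.5424, -0.0153, 0.0939]
tcp_rot: [0.002, 1.0, -0.0, 0.0]
contact_force: [0.1, -0.0, -0.6]
opening: 0.377
finger_force: 89.5
```

Call:
step_arm([
  [[-0.8,0,-0.5],[0,0,0]],
  [[-0.8,0,-0.5],[0,0,0]],
  [[-0.8,0,0],[0,0,0]],
  [[-0.8,0,0],[0,0,0]],
  [[-0.8,0,0],[0,0,0]],
  [[-0.8,0,0],[0,0,0]],
  [[0,0,0],[0,0,0]],
  [[0,0,0],[0,0,0]],
])

```text
time: 16.27
eef_pos: [0.5375, -0.0154, 0.0928]
tcp_rot: [0.002, 1.0, -0.0, 0.0]
contact_force: [1.0, 0.8, -0.3]
opening: 0.376
finger_force: 89.6
```

Call:
step_arm([
  [[-0.5,0,0],[0,0,0]],
  [[-0.5,0,0],[0,0,0]],
  [[0,0,0],[0,0,0]],
  [[0,0,0],[0,0,0]],
])

```text
time: 16.6
eef_pos: [0.5366, -0.0153, 0.0928]
tcp_rot: [0.002, 1.0, -0.0, 0.0]
contact_force: [1.5, -1.0, -0.5]
opening: 0.38
finger_force: 89.6
```

Call:
step_arm([
  [[-0.5,0,0],[0,0,0]],
  [[-0.5,0,0],[0,0,0]],
  [[0,0,0],[0,0,0]],
  [[0,0,0],[0,0,0]],
])

```text
time: 16.93
eef_pos: [0.5356, -0.0151, 0.0928]
tcp_rot: [0.002, 1.0, 0.0, 0.0]
contact_force: [2.8, 0.9, -1.2]
opening: 0.379
finger_force: 89.5
```

Call:
step_arm([
  [[-0.5,0,0],[0,0,0]],
  [[0,0,0],[0,0,0]],
  [[0,0,0],[0,0,0]],
  [[0,0,0],[0,0,0]],
])

```text
time: 17.27
eef_pos: [0.5352, -0.0152, 0.0928]
tcp_rot: [0.002, 1.0, 0.0, 0.0]
contact_force: [2.9, 0.6, -0.9]
opening: 0.377
finger_force: 89.5
```

Call:
step_arm([
  [[-0.5,0,0],[0,0,0]],
  [[0,0,0],[0,0,0]],
  [[0,0,0],[0,0,0]],
])

```text
time: 17.52
eef_pos: [0.5351, -0.0152, 0.0928]
tcp_rot: [0.002, 1.0, 0.0, 0.001]
contact_force: [4.5, 2.9, -2.1]
opening: 0.38
finger_force: 89.4
```

Call:
step_arm([
  [[-0.5,0,0],[0,0,0]],
  [[0,0,0],[0,0,0]],
  [[0,0,0],[0,0,0]],
])

```text
time: 17.77
eef_pos: [0.535, -0.0153, 0.093]
tcp_rot: [0.002, 1.0, 0.0, 0.002]
contact_force: [6.1, 1.9, -3.0]
opening: 0.38
finger_force: 89.4
```

Call:
step_arm([
  [[-0.6,0,0],[0,0,0]],
  [[0,0,0],[0,0,0]],
  [[0,0,0],[0,0,0]],
])

```text
time: 18.02
eef_pos: [0.5349, -0.0153, 0.0931]
tcp_rot: [0.002, 1.0, -0.0, 0.002]
contact_force: [7.4, 2.4, -3.5]
opening: 0.374
finger_force: 89.4
```

Call:
step_arm([
  [[-0.6,0,0],[0,0,0]],
  [[0,0,0],[0,0,0]],
  [[0,0,0],[0,0,0]],
])

```text
time: 18.27
eef_pos: [0.5349, -0.0154, 0.0933]
tcp_rot: [0.002, 1.0, -0.0, 0.003]
contact_force: [8.7, 2.5, -4.4]
opening: 0.378
finger_force: 89.5
```

Run:
```python
from meas import *
from plant import readout
s=cams.read_camera("scene")[:,:,::-1].copy()
for i in range(3):
    t=cams.read_camera("top"); st=readout.get_state();print(st['eef_pos'],st['tcp_rot'],st['contact_force'],st['wrist_torque'])
D=crop(s,270,140,80,80,7)
def draw(X,Y,a,hx,hy,z,col):
    a=np.radians(a);P=[(X+sx*hx*np.cos(a)-sy*hy*np.sin(a),Y+sx*hx*np.sin(a)+sy*hy*np.cos(a),z) for sx,sy in((1,1),(1,-1),(-1,-1),(-1,1))]
    q=((np.array([proj('scene',p) for p in P])-[270,140])+.5)*7
    cv2.polylines(D,[np.round(q).astype(int)],1,col,1)
draw(.5202,.012,-.3,.008,.055,.08,(0,255,0))
cv2.imwrite("pics/c5.png",D)
```

```text
[ 0.53487202 -0.01535969  0.09329515] [ 2.19508871e-03  9.99992872e-01 -6.07963527e-05  3.07138043e-03] [ 7.30724137  1.97361417 -3.40910425] [ 0.36128649 -1.57391046 -0.12312678]
[ 0.53485462 -0.01534323  0.09326461] [ 2.20200071e-03  9.99992991e-01 -4.92774185e-05  3.02751092e-03] [ 7.71127506  1.34105381 -3.92708763] [ 0.29500165 -1.52923733 -0.09576277]
[ 0.53488476 -0.01536563  0.09330164] [ 2.19901648e-03  9.99992829e-01 -6.41403755e-05  3.08249151e-03] [ 8.47548712  1.64015788 -4.50025245] [ 0.31878156 -1.53164309 -0.12268793]
```

View pics/c5.png

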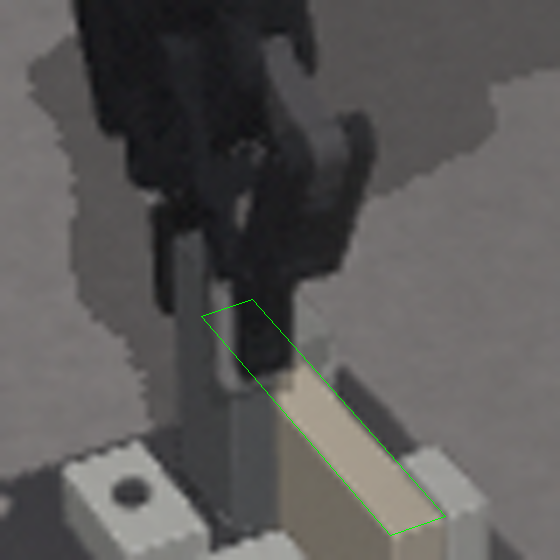

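Call:
step_arm([
  [[-0.5,0,0],[0,0,0]],
  [[-0.4,0,0],[0,0,0]],
  [[0,0,0],[0,0,0]],
  [[0,0,0],[0,0,0]],
  [[0,0,0],[0,0,0]],
  [[0,0,0],[0,0,0]],
  [[0,0,0],[0,0,0]],
  [[0,0,0],[0,0,0]],
])

```text
time: 19.13
eef_pos: [0.5347, -0.0154, 0.0935]
tcp_rot: [0.002, 1.0, -0.0, 0.004]
contact_force: [9.7, 2.6, -4.2]
opening: 0.383
finger_force: 89.5
```

Call:
step_arm([
  [[0,0,0],[0,0,0]],
  [[0,0,0],[0,0,0]],
  [[0,0,0],[0,0,0]],
  [[0,0,0],[0,0,0]],
  [[0,0,0],[0,0,0]],
  [[0,0,0],[0,0,0]],
])

```text
time: 19.63
eef_pos: [0.5347, -0.0154, 0.0935]
tcp_rot: [0.002, 1.0, -0.0, 0.004]
contact_force: [9.6, 1.8, -4.4]
opening: 0.38
finger_force: 89.5
```

```bash
python3 -c "
from plant import sign_off
print(sign_off())"
```

```text
the job is handed in; nothing more can be done
None
```

I handed the job in at about 20 s of the 61 s allowed: the spacer, still gripped, is in front of the thin stop, foot about 4–5 mm above the bed, holding the tile flush on the fence with about 10 N. The sign-off gave no verdict.

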